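# Feed a metal sample into the spectrometer stand past its eccentric stop

### The arm

A 7-joint arm with a two-finger parallel gripper is mounted at the origin on the work surface. World frame = base frame: x ahead of the robot, y to its left, z up, the work surface at z = 0. Lengths are in m, angles in rad, forces in N, time in s.
With the tool pointing down it reaches from about 0.35 to 0.9 m from the base axis. Payload 7.2 kg.
Tool frame: the origin (TCP) lies at the very end of the fingers, on their centre line; the grasp point (between the pads) lies 19 mm behind it (manip.grip_depth is the distance from the TCP to the grasp point, in m); z points along the fingers, y is the line along which they close (so a half turn about z gives the same grasp; the last joint's range is limited). The gripper opens to 85 mm and grips with 20 to 120 N. Pads are 22 mm wide; open, the fingers measure 114 mm over their backs; the gripper's body (76 mm by 85 mm) begins 54 mm behind the grasp point. The pads swing forward as they close: fully open they stand 13 mm farther back than shut.
Start: joints at [1.127, 0.411, -0.013, 1.596, 0.006, 1.134, -0.082], TCP at [0.229, -0.581, 0.207] pointing down, gripper open.
Joint ranges: [-2.95, 2.95], [-0.29, 1.99], [-1.47, 1.44], [0.14, 2.54], [-1.03, 4.17], [0.13, 1.85], [-2.86, 2.86]. Speed limits (rad/s): [2.39, 2.39, 3.01, 3.01, 3.14, 3.14, 3.14].

### API

Orientations are given as a 3x3 rotation matrix whose columns are the frame's x, y, z axes.
In Python, from station import readout, get_image, camera_info, manip, finder gives the robot as it stands.
- The arm moves only by the tool arm_command, never from a script. Its arguments are lists of equal length, an entry for each row: "gripper": the gripper command: -1 is shut, 1 is fully open, values between are in proportion; "dp": the shift along the tool's x, y, z in cm, a list of three; "angular": the turn, a rotation vector about the tool's x, y, z in degrees, a list of three. A call has exactly 8 rows; each row shifts and turns the commanded pose from where the row before left it, along the tool's axes as they then stand; what a row does not reach is not made up. A row lasts 1/12 s, in which the tool goes at most 41.7 mm and 7.16 degrees, less where a joint would pass 70% of its speed; a pose out of reach is approached as far as the arm can. A call with a gripper value outside its range is refused whole. The fingers move at their own pace and stop on an object; the grip force is fixed at half the most. Time passes only in rows, so rows that do not move let the fingers close, or fill a call up. It gives the time, the measured TCP pose, the force, the opening and the grip force at its end, in the units of the state.
- readout.sense(): the state, without advancing time (a new reading comes with each control period).
- get_image(name): name is "side" or "top"; returns the picture (480x640x3 uint8, red, green, blue); there is no depth.
- camera_info(name): a dict with "vertical_fov" (degrees; the focal length in pixels is half the picture's height over the tangent of half this angle, whatever the lens; pixels are square), "cx", "cy" (the principal point, pixels), "R" (3x3) and "t" (3): a world point X has camera coordinates R X + t. Camera axes: x right, y down, z forward; pixel columns grow to the right and rows downward; lengths in m; the calibration is good to about 2 mm. A picture is of the moment at which its call begins. camera_info takes no time and is no camera call.
- manip.hand_in(): hands the job in; it is judged then, once.
Trained networks look in the newest picture that a camera, given by its name, has taken for a name from the list of things; names that differ only in an ending like _2 or _b are one class to them, and where a whole thing is asked for, a point or a joint stands for the part that bears it (a point fixed in the world has none). Each returns a list of dicts, best first, with "confidence" (0 to 1); they miss things now and then, are a little off and sometimes report something else, mostly with a low value. They report only what shows in the picture. A call takes as long as a camera call.
- finder.outline_of(camera, name): "region" (480x640 bool, what is visible of it) and "box" ([left, top, width, height] in pixels, round what is visible of it).
The state is a dict: "t": time; "q": joint angles; "joint_velocities": joint speeds; "joint_efforts": joint torques, N m; "ee_pos": TCP position; "tool_rot": TCP orientation; "force": force on the tool from outside, world axes, zero at the start; "wrist_torque": the same for the moment, N m; "grip_width": finger opening in m; "grip_force": force on a finger pad.
Only numpy, scipy, OpenCV 4.12 (cv2) and the standard library are available. Lean on these libraries where they do the work, as an engineer would, in place of code of your own. Each camera call takes 0.05 s, during which the arm holds its last target. There are 200 camera calls.

### The job

On the spectrometer's sample feeder, push the red cam's lever round with a fingertip until it points at the green mark, which is the cam's low point. Only then push the slide forward by its blue tab until it is fully home, with the sample still sitting in it and the cam left at its low point. Pick nothing up, leave the other things on the desk where they are, and finish clear of everything.

Things in the scene. Friction and masses are not known exactly. Their poses are not given: they have to be found in the camera images.
- feeder: The sample feeder, fixed to the desk: aluminium base plate 250 x 180 x 10 mm. Origin on the desk surface; +x is the slide's forward direction, +y towards the cam, z up. The plate covers x -130 to +120, y -75 to +105 mm. The white stand block with a green foot band covers x +42 to +120, y -75 to +5, top 80 mm above the desk.
- green_mark (a point): Centre of the flat green mark on the base plate, 34 mm long along the radius, 18 mm wide, 87 mm from the cam's axis in the direction 0.524 rad (30 degrees) counter-clockwise from feeder +x, seen from above. The lever points at it when the cam is low. Five small red ticks lie on the arc where the cam is not low.
- ear (a point): Centre of the front face of the slide's brass ear (65 mm wide, 15 mm thick, top 30 mm above the desk), which meets the cam's rim and stops the slide short of home while the cam is not low. Moves with the slide.
- cam_axis (a point): Point on the upright turning axis of the cam, 45 mm above the desk, at x +16.5, y +40 mm in the feeder's frame (fixed). Its axes are those of the feeder.
- cam (a joint): Angle of the red eccentric cam (disc radius 26 mm, centre 16 mm off its axis), rad, counter-clockwise positive from above. 0 is the low point: the lever points at the green mark and the slide can pass home. Starts at 1.2 to 2.5, so turn it clockwise. Range -0.6 to 2.7, stiff friction (0.22 N m, about 4 N at the pin), no spring, stays where it is left.
- lever_pin (a point): Centre of the upright black pin (white dot on top) that turns the cam: diameter 14 mm, 38 to 70 mm above the desk, this point 54 mm up, 55 mm from the cam's axis. It stands on the dark lever (14 mm wide, top 40 mm above the desk, reaching 66 mm from the axis). Its direction from the axis is 0.524 rad + the cam's angle, from feeder +x.
- slide (a joint): Travel of the steel slide along feeder +x, m: 0 as it starts, fully back; 0.050 fully home, against the stand block (hard stop). About 3 N of friction, no spring, stays where it is left.
- push_tab (a point): Centre of the rear (feeder -x) face of the slide's upright blue tab, 43 mm above the desk; push it along feeder +x. The tab is 44 mm wide along feeder y, 8 mm thick, 20 to 66 mm above the desk. It starts at x -119, y -20 mm in the feeder's frame and moves with the slide. Behind it is only the 10 mm base plate, then open desk.
- nest (a point): Centre of the floor of the square nest on the slide (40 mm inside, walls 8 mm high), where the sample sits, 22 mm above the desk; at x -40, y -20 mm in the feeder's frame with the slide back; moves with the slide.
- sample_center (a point): Centre of the steel sample, a disc 38 mm in diameter and 22 mm high, loose in the slide's nest, its top 44 mm above the desk. It rides along with the slide.
- spare_steel_center (a point): Centre of a dark steel spare sample, 38 mm in diameter, 25 mm high, standing loose on the desk beside the feeder. Leave alone.
- spare_copper_center (a point): Centre of a copper spare sample, 36 mm in diameter, 30 mm high, standing loose on the desk beside the feeder. Leave alone.
- mouse_mid (a point): Middle of a loose black computer mouse, 100 x 58 x 31 mm, on the desk. Leave alone.
- marker_mid (a point): Middle of a loose white and blue marker pen, 125 mm long along its x, 18 mm thick, lying on the desk. Leave alone.
- mug_mid (a point): Middle of a white mug, 82 mm in diameter, 92 mm high, on the desk to the robot's right. Leave alone.
- jar_mid (a point): Middle of an amber jar, 68 mm in diameter, 90 mm high, on the desk to the robot's left. Leave alone.

How it is judged:
On the way, in this order (a step that is already met when the one before it is completed fails the run):
1. the cam is at its low point (lever within 0.35 rad of the green mark) while the slide is still back (less than 8 mm of travel) (value of joint cam between -0.35 and 0.35 rad and value of joint slide below 0.008 m), for 0.2 s.
2. the slide is fully home (within 3 mm) (value of joint slide above 0.047 m), for 0.2 s.
At the end, for the whole second after the job is handed in: The slide is fully home (at least 47 of 50 mm) and at rest, the cam's lever is within 0.35 rad of the green mark, and the sample sits flat in its nest (within 6 mm of its centre) (value of joint slide above 0.047 m and value of joint cam between -0.35 and 0.35 rad and velocity of joint slide between -0.005 and 0.005 m/s and horizontal distance between sample_center and nest below 0.006 m and z of sample_center in the frame of nest below 0.016 m and angle between sample_center's own z axis and vertical below 0.15 rad); the robot touches nothing.
It fails at once if the slide is moved forward (8 mm or more) while the cam is not at its low point (more than 0.5 rad from it) (value of joint slide above 0.008 m and (value of joint cam above 0.5 rad or value of joint cam below -0.5 rad)).
It fails at once if the sample is lifted out of the slide's nest (5 mm or more above its seat) (z of sample_center in the frame of nest above 0.016 m).
It fails at once if another thing on the desk is lifted, carried or pushed away (moved more than 25 mm) (distance of any of spare_steel_center, spare_copper_center, mouse_mid, marker_mid, mug_mid, jar_mid from where it was at the start of the episode above 0.025 m).
It also fails if it takes over 58 s, if anything falls off the work surface, if the arm or the gripper's body presses on something with over 40 N, if the wrist force passes 120 N, or if a joint passes its speed limit or range.

## Working session

There is one attempt and no reset: what is moved stays moved. The work goes in short steps, Python scripts to look and compute and a tool call to move; the robot and the scene stay as the last step left them, time stands still between calls to the robot, and variables do not carry over. Pictures are saved under pics/ and viewed, at most 10 in all, crops included, and the job is handed in when it is done.

Besides the shell and the picture viewer there is one more tool, called after "Request:" in YAML: its name, and indented under it one key for each argument. arm_command: Moves the arm, as the interface text tells. Its arguments: {"type":"object","properties":{"gripper":{"type":"array"},"dp":{"type":"array"},"angular":{"type":"array"}},"required":["gripper","dp","angular"]}

```bash
mkdir -p pics; python3 - <<'E'
from station import readout,get_image,camera_info
import cv2
for n in("top","side"):
    cv2.imwrite(f"pics/{n}0.png",get_image(n)[:,:,::-1]); print(n,camera_info(n))
s=readout.sense();print(s)
E
```

```text
top {'vertical_fov': 42.884057934835454, 'cx': 319.51536736312914, 'cy': 241.2538392006156, 'R': array([[-0.01834286, -0.9997279 ,  0.01441048],
       [-0.9950912 ,  0.01685214, -0.09751672],
       [ 0.09724734, -0.01612848, -0.99512955]]), 't': array([-0.00996365,  0.58282085,  1.55767139])}
side {'vertical_fov': 52.64597917433007, 'cx': 315.95695778335016, 'cy': 249.86535315296274, 'R': array([[-0.93645499, -0.35078574, -0.00119095],
       [-0.23433034,  0.62808574, -0.74202264],
       [ 0.26103898, -0.69459173, -0.67037376]]), 't': array([0.55001507, 0.21084128, 0.9387335 ])}
{'t': 0.1, 'q': array([ 1.12677557,  0.41186436, -0.01276693,  1.59696538,  0.00561596,
        1.13429194, -0.08216016]), 'joint_velocities': array([ 1.81794156e-04, -2.54055553e-03,  7.97504760e-05,  1.93387028e-04,
        5.90510454e-04,  8.11177435e-04, -4.64983059e-04]), 'joint_efforts': array([ 3.52430870e-03, -6.01821470e+01,  6.85155429e-01, -3.00085545e+01,
        1.41987397e-02,  6.36599085e-03, -1.56596093e-05]), 'ee_pos': array([ 0.22920676, -0.58093126,  0.20580714]), 'tool_rot': array([[ 9.30162177e-01,  3.67148360e-01, -6.37945725e-04],
       [ 3.67148901e-01, -9.30161202e-01,  1.35008140e-03],
       [-9.77121890e-05, -1.49001573e-03, -9.99998885e-01]]), 'force': array([-0.5772197 ,  0.89706586, -0.10058927]), 'wrist_torque': array([ 0.00132366, -0.01674009,  0.00072902]), 'grip_force': 0.0, 'grip_width': 0.08514611697714045}
```

View pics/top0.png

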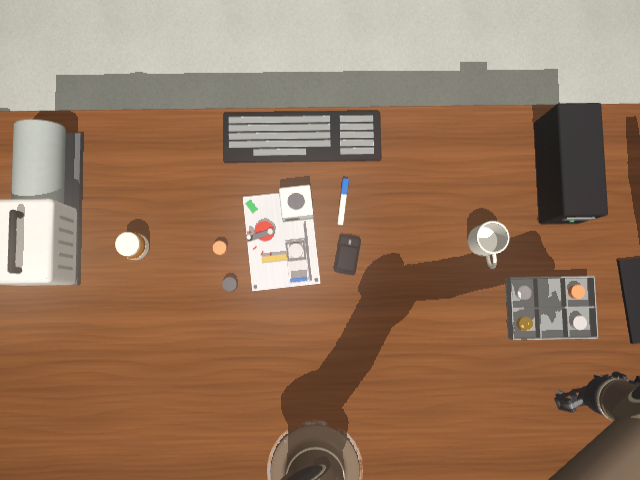

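View pics/side0.png

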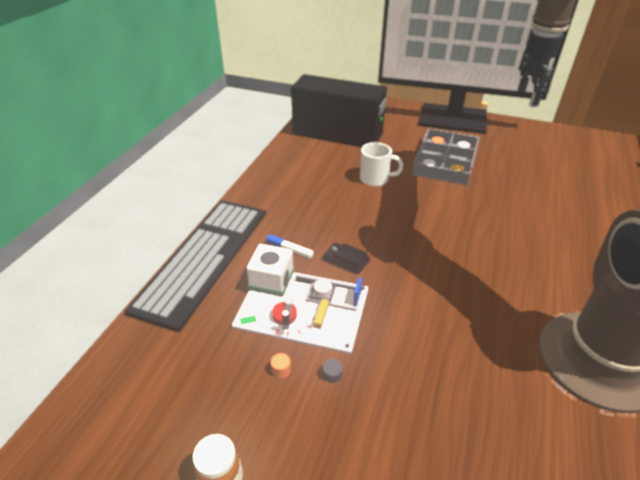

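The top view shows the feeder at about (281,238), the green mark at (251,206), the lever tip near (250,237) and the blue tab near (299,279). The mouse is at (347,254), the marker at (343,200), and the spares at (219,247) and (230,284).

```bash
cat >h.py <<'E'
import numpy as np,cv2
from station import readout,get_image,camera_info,manip,finder
def ray(n,u,v,z):
    c=camera_info(n);f=240/np.tan(np.radians(c["vertical_fov"]/2))
    R,t=np.array(c["R"]),np.array(c["t"]);o=-R.T@t
    d=R.T@np.array([(u-c["cx"])/f,(v-c["cy"])/f,1]);return o+d*(z-o[2])/d[2]
def proj(n,X):
    c=camera_info(n);f=240/np.tan(np.radians(c["vertical_fov"]/2))
    x=np.array(c["R"])@X+np.array(c["t"]);return np.array([f*x[0]/x[2]+c["cx"],f*x[1]/x[2]+c["cy"]])
E
python3 - <<'E'
from h import *
for n in("top","side"):
    im=get_image(n)
    for name,z in(("feeder",.01),("green_mark",.01),("push_tab",.043),("lever_pin",.07),("ear",.03),("cam",.04),("sample_center",.044),("spare_steel_center",.0125),("spare_copper_center",.015),("mouse_mid",.015),("marker_mid",.009)):
        for d in finder.outline_of(n,name)[:1]:
            m=d["region"].astype(np.uint8);v,u=np.nonzero(m)
            print(n,name,round(d["confidence"],2),d["box"],m.sum(),u.mean().round(1),v.mean().round(1),ray(n,u.mean(),v.mean(),z).round(4))
    x0,y0=(215,175) if n=="top" else (220,230)
    w,h=(133,100) if n=="top" else (160,120)
    k=800//w
    cv2.imwrite(f"pics/{n}c.png",cv2.resize(im[y0:y0+h,x0:x0+w,::-1],None,fx=k,fy=k,interpolation=cv2.INTER_CUBIC))
E
```

```text
top feeder 0.71 [246.1, 185.6, 75.2, 106.8] 6428 280.7 238.7 [0.5927 0.0813 0.01  ]
top green_mark 0.78 [244.0, 189.6, 76.0, 97.9] 6589 281.2 239.1 [0.5918 0.0799 0.01  ]
top lever_pin 0.66 [243.2, 221.2, 33.6, 19.6] 372 261.5 232.1 [0.6041 0.1267 0.07  ]
top ear 0.87 [262.4, 236.5, 46.7, 48.1] 747 292.8 263.1 [0.5269 0.0499 0.03  ]
top cam 0.55 [242.4, 221.0, 35.2, 24.0] 371 261.5 232.2 [0.6075 0.129  0.04  ]
top sample_center 0.75 [291.4, 246.6, 9.3, 11.6] 145 295.0 251.0 [0.5569 0.0434 0.044 ]
top spare_copper_center 0.71 [213.9, 244.9, 13.1, 8.5] 139 219.9 248.1 [0.5704 0.2397 0.015 ]
top mouse_mid 0.67 [336.2, 236.5, 25.7, 38.6] 798 346.9 255.1 [ 0.5464 -0.0914  0.015 ]
top marker_mid 0.85 [337.2, 177.4, 12.2, 48.7] 313 342.6 200.8 [ 0.6911 -0.0836  0.009 ]
side feeder 0.87 [231.4, 242.1, 136.4, 109.0] 8801 297.8 303.3 [0.5984 0.0805 0.01  ]
side green_mark 0.76 [234.7, 244.4, 131.5, 109.6] 8720 298.0 303.4 [0.5978 0.0806 0.01  ]
side push_tab 0.8 [305.8, 276.6, 59.4, 49.7] 976 335.2 300.8 [0.5173 0.0743 0.043 ]
side lever_pin 0.63 [272.2, 303.8, 26.4, 23.4] 517 283.7 313.8 [0.5923 0.1637 0.07  ]
side ear 0.57 [304.0, 277.6, 58.2, 49.5] 1178 334.7 299.7 [0.5229 0.0605 0.03  ]
side cam 0.86 [274.5, 299.6, 24.2, 32.1] 558 283.9 313.9 [0.6031 0.1408 0.04  ]
side sample_center 0.83 [315.0, 282.5, 15.1, 13.3] 289 321.9 287.3 [0.5556 0.049  0.044 ]
side spare_steel_center 0.94 [322.6, 361.8, 22.2, 21.1] 399 331.8 369.9 [0.4758 0.2136 0.0125]
side spare_copper_center 0.79 [271.6, 353.7, 14.9, 21.8] 403 280.2 364.8 [0.5698 0.2385 0.015 ]
side mouse_mid 0.6 [325.4, 242.3, 44.8, 30.7] 830 346.3 256.7 [ 0.545  -0.0891  0.015 ]
side marker_mid 0.79 [268.7, 235.5, 42.4, 24.0] 379 289.2 246.1 [ 0.6874 -0.0832  0.009 ]
```

View pics/topc.png

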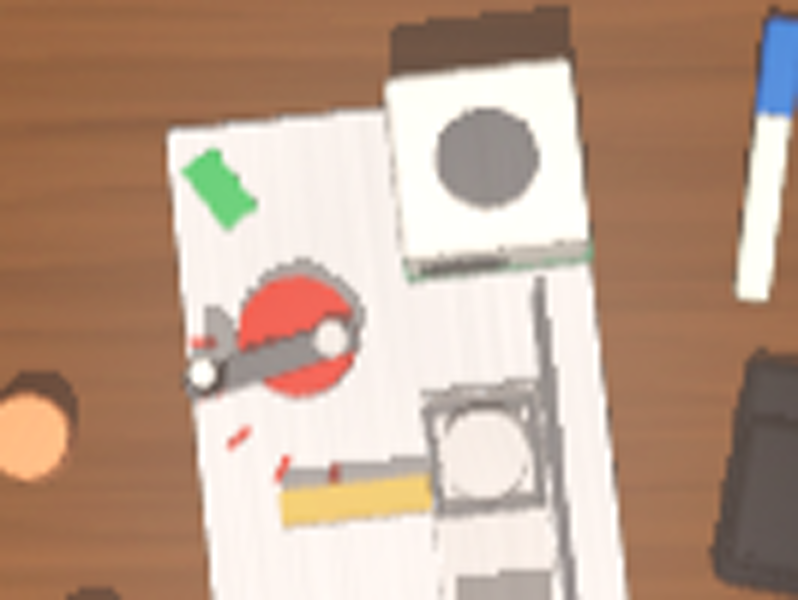

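View pics/sidec.png

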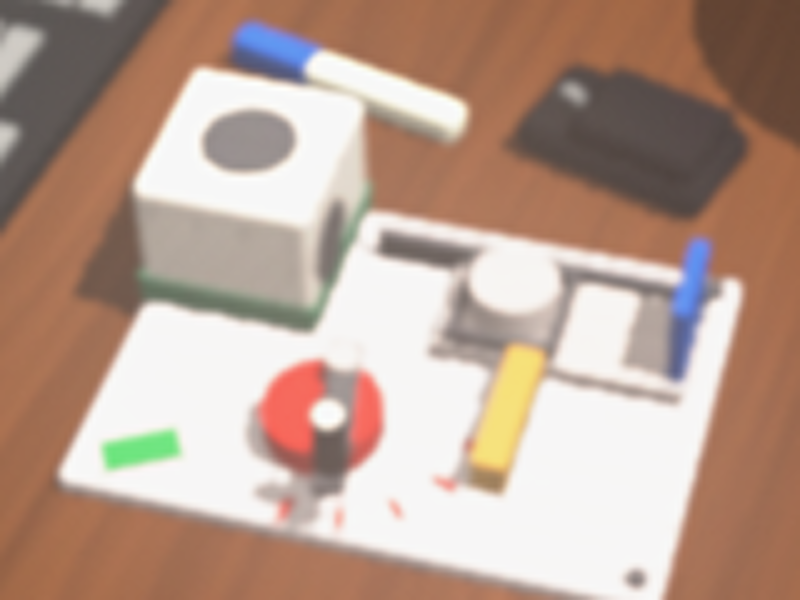

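The crops show the plate corner (+120,+105) at top (243,197) and side (232,326). The green mark is clear, and the pin dot is at top (249,237) and side (285,313), pointing to about feeder +y. The slide is back. Next I fit the feeder pose and cam angle over both views.

```bash
python3 - <<'E'
from h import *
from scipy.optimize import least_squares as ls
ims={n:get_image(n).astype(int) for n in("top","side")}
def cen(n,mask,x0,y0,x1,y1):
    v,u=np.nonzero(mask[y0:y1,x0:x1]);return u.mean()+x0,v.mean()+y0,len(u)
obs=[]
box={"top":(235,185,330,300),"side":(225,265,375,355)}
for n,im in ims.items():
    r,g,b=im[...,0],im[...,1],im[...,2]
    bx=box[n] if n=="top" else (230,312,260,330)
    gm=cen(n,(g>r+50)&(g>b+40),*((240,190,265,220) if n=="top" else bx));print(n,"green",gm)
    obs.append((n,"g",gm[:2]))
    bt=cen(n,(b>r+50)&(b>g+30),*((280,270,325,300) if n=="top" else (345,272,372,315)));print(n,"blue",bt)
    obs.append((n,"b",bt[:2]))
c=lambda n,u,v:((u+.5)/(6 if n=="top" else 5)-.5+(215 if n=="top" else 220),(v+.5)/(6 if n=="top" else 5)-.5+(175 if n=="top" else 230))
obs+=[("top","c1",c("top",168,130)),("side","c1",c("side",62,484)),("side","c2",c("side",742,284)),("top","p",c("top",204,373)),("side","p",c("side",327,414)),
 ("top","s",c("top",585,245)),("side","s",c("side",368,186))][:5]+[]
P0={"g":(.0165+.087*np.cos(np.pi/6),.04+.087*.5,.01),"b":(-.115,-.02,.045),"c1":(.12,.105,.01),"c2":(-.13,-.075,.01)}
def W(p,X):
    a=p[2];return np.array([p[0]+np.cos(a)*X[0]-np.sin(a)*X[1],p[1]+np.sin(a)*X[0]+np.cos(a)*X[1],X[2]])
def res(p,full=0):
    out=[]
    for n,k,uv in obs:
        if full or not(n=="top" and k=="b"): out.append(proj(n,W(p,P0[k]))-np.array(uv))
    return np.array(out) if full else np.ravel(out)
obs=[o for o in obs if o[1]!="p"]
s=ls(res,[.59,.08,.1],loss="soft_l1");print(s.x,np.degrees(s.x[2]));print([(o[:2],r.round(1)) for o,r in zip(obs,res(s.x,1))])
ax=W(s.x,(.0165,.04,.07))
for n,uv in(("top",c("top",204,373)),("side",c("side",327,414))):
    d=ray(n,*uv,.07)-ax;print(n,"pin",ray(n,*uv,.07),np.hypot(*d[:2]),np.arctan2(d[1],d[0])-s.x[2]-np.pi/6)
np.save("pose.npy",s.x)
for k,X in(("axis",(.0165,.04,.07)),("tab",(-.119,-.02,.043)),("c3",(-.13,.105,.01)),("ear",(-.04,.05,.03))):
    w=W(s.x,X);print(k,w.round(4),proj("top",w).round(1),proj("side",w).round(1))
E
```

```text
top green (np.float64(250.9873417721519), np.float64(205.9746835443038), 79)
top blue (np.float64(297.9230769230769), np.float64(279.09615384615387), 52)
side green (np.float64(247.80246913580248), np.float64(319.4074074074074), 81)
side blue (np.float64(357.64516129032256), np.float64(288.258064516129), 93)
[0.59515846 0.06512209 0.10020245] 5.741177554558702
[(('top', 'g'), array([0.4, 1. ])), (('top', 'b'), array([1.3, 0.8])), (('side', 'g'), array([0.1, 0. ])), (('side', 'b'), array([-0.4,  2.6])), (('top', 'c1'), array([-0.4,  1.2])), (('side', 'c1'), array([-0.8, -1.8])), (('side', 'c2'), array([-0.1, -1. ]))]
top pin [0.59296344 0.15932791 0.07      ] 0.054741766491160054 1.2171753234711842
side pin [0.59121959 0.1595488  0.07      ] 0.05544380325194404 1.2464277900467877
axis [0.6076 0.1066 0.07  ] [269.4 230.7] [287.9 291.3]
tab [0.4788 0.0333 0.043 ] [299.4 281.5] [359.1 291.9]
c3 [0.4553 0.1566 0.01  ] [252.3 291.8] [351.3 350.3]
ear [0.5504 0.1109 0.03  ] [269.  254.4] [313.8 313.5]
```

Both views agree: pin radius is 55 mm and the cam is at about 1.23. I'll swing over in an arc with the gripper shut.

Request:
arm_command:
  gripper: [-1, -1, -1, -1, -1, -1, -1, -1]
  dp:
    - [3.63, -0.25, 0]
    - [3.63, -0.25, 0]
    - [3.63, -0.25, 0]
    - [3.63, -0.25, 0]
    - [3.63, -0.25, 0]
    - [3.63, -0.25, 0]
    - [3.63, -0.25, 0]
    - [3.63, -0.25, 0]
  angular:
    - [0, 0, -3.53]
    - [0, 0, -3.53]
    - [0, 0, -3.53]
    - [0, 0, -3.53]
    - [0, 0, -3.53]
    - [0, 0, -3.53]
    - [0, 0, -3.53]
    - [0, 0, -3.53]

```text
t: 2.07
ee_pos: [0.4583, -0.4034, 0.2066]
tool_rot: [[0.644, 0.765, 0.0], [0.765, -0.644, -0.0], [0.0, 0.0, -1.0]]
force: [0.8, 0.2, -0.0]
grip_width: 0.0001
grip_force: 0.0
```

Request:
arm_command:
  gripper: [-1, -1, -1, -1, -1, -1, -1, -1]
  dp:
    - [3.63, -0.25, 0]
    - [3.63, -0.25, 0]
    - [3.63, -0.25, 0]
    - [3.63, -0.25, 0]
    - [3.63, -0.25, 0]
    - [3.63, -0.25, 0]
    - [3.63, -0.25, 0]
    - [3.63, -0.25, 0]
  angular:
    - [0, 0, -3.53]
    - [0, 0, -3.53]
    - [0, 0, -3.53]
    - [0, 0, -3.53]
    - [0, 0, -3.53]
    - [0, 0, -3.53]
    - [0, 0, -3.53]
    - [0, 0, -3.53]

```text
t: 2.73
ee_pos: [0.5745, -0.1396, 0.2067]
tool_rot: [[0.205, 0.979, 0.0], [0.979, -0.205, -0.0], [0.0, 0.0, -1.0]]
force: [0.5, 0.2, -0.5]
grip_width: -0.0
grip_force: 0.0
```

Request:
arm_command:
  gripper: [-1, -1, -1, -1, -1, -1, -1, -1]
  dp:
    - [3.6, -0.25, 0.95]
    - [3.6, -0.25, 0.95]
    - [3.6, -0.25, 0.95]
    - [3.6, -0.25, 0.95]
    - [3.6, -0.25, 0.95]
    - [3.6, -0.25, 0.95]
    - [3.6, -0.25, 0.95]
    - [3.6, -0.25, 0.95]
  angular:
    - [0, 0, -3.5]
    - [0, 0, -3.5]
    - [0, 0, -3.5]
    - [0, 0, -3.5]
    - [0, 0, -3.5]
    - [0, 0, -3.5]
    - [0, 0, -3.5]
    - [0, 0, -3.5]

```text
t: 3.4
ee_pos: [0.5527, 0.1455, 0.1303]
tool_rot: [[-0.278, 0.96, 0.001], [0.96, 0.278, 0.0], [0.0, 0.001, -1.0]]
force: [1.0, 0.3, 1.0]
grip_width: 0.0001
grip_force: 0.0
```

Request:
arm_command:
  gripper: [-1, -1, -1, -1, -1, -1, -1, -1]
  dp:
    - [0, 0, 0]
    - [0, 0, 0]
    - [0, 0, 0]
    - [0, 0, 0]
    - [0, 0, 0]
    - [0, 0, 0]
    - [0, 0, 0]
    - [0, 0, 0]
  angular:
    - [0, 0, 0]
    - [0, 0, 0]
    - [0, 0, 0]
    - [0, 0, 0]
    - [0, 0, 0]
    - [0, 0, 0]
    - [0, 0, 0]
    - [0, 0, 0]

```text
t: 4.07
ee_pos: [0.553, 0.1432, 0.1307]
tool_rot: [[-0.275, 0.962, 0.0], [0.962, 0.275, -0.0], [-0.0, 0.0, -1.0]]
force: [0.8, -0.1, 0.0]
grip_width: -0.0002
grip_force: 0.0
```

```bash
python3 - <<'E'
from h import *
im=get_image("side")
cv2.imwrite("pics/s1.png",cv2.resize(im[200:350,220:420,::-1],None,fx=4,fy=4,interpolation=cv2.INTER_CUBIC))
s=readout.sense();print(s["q"],s["ee_pos"],proj("side",s["ee_pos"]))
E
```

```text
[ 0.0871298   0.45976399 -0.56403426  1.78463801  0.28975748  0.98033626
 -0.31432877] [0.55297681 0.14345988 0.13068728] [306.04588248 290.1517184 ]
```

View pics/s1.png

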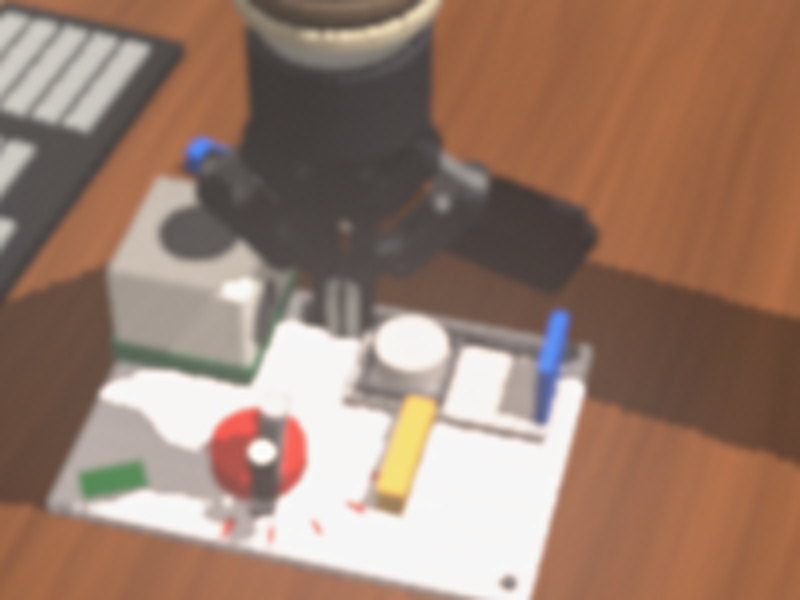

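The tip is about 42 mm behind the pin and clear of everything, with the pin dot at (262,452) in the crop. I'll descend, then approach slowly.

Request:
arm_command:
  gripper: [-1, -1, -1, -1, -1, -1, -1, -1]
  dp:
    - [0.4, 0, 1.2]
    - [0, 0, 1.2]
    - [0, 0, 1.2]
    - [0, 0, 1.2]
    - [0, 0, 1.2]
    - [0, 0, 1.2]
    - [0, 0, 1.0]
    - [0, 0, 0]
  angular:
    - [0, 0, 0]
    - [0, 0, 0]
    - [0, 0, 0]
    - [0, 0, 0]
    - [0, 0, 0]
    - [0, 0, 0]
    - [0, 0, 0]
    - [0, 0, 0]

```text
t: 4.78
ee_pos: [0.5502, 0.1472, 0.0459]
tool_rot: [[-0.276, 0.961, -0.004], [0.961, 0.276, -0.001], [0.0, -0.004, -1.0]]
force: [-0.6, 0.1, 1.0]
grip_width: -0.0001
grip_force: 0.0
```

Request:
arm_command:
  gripper: [-1, -1, -1, -1, -1, -1, -1, -1]
  dp:
    - [0, 0.4, 0]
    - [0, 0.4, 0]
    - [0, 0.4, 0]
    - [0, 0.3, 0]
    - [0, 0.2, 0]
    - [0, 0.2, 0]
    - [0, 0.2, 0]
    - [0, 0, 0]
  angular:
    - [0, 0, 0]
    - [0, 0, 0]
    - [0, 0, 0]
    - [0, 0, 0]
    - [0, 0, 0]
    - [0, 0, 0]
    - [0, 0, 0]
    - [0, 0, 0]

```text
t: 5.45
ee_pos: [0.5723, 0.1536, 0.0487]
tool_rot: [[-0.276, 0.961, 0.0], [0.961, 0.276, 0.0], [0.0, 0.0, -1.0]]
force: [-0.1, -0.2, 0.2]
grip_width: -0.0002
grip_force: 0.0
```

Request:
arm_command:
  gripper: [-1, -1, -1, -1, -1, -1, -1, -1]
  dp:
    - [0.16, 0.49, 0]
    - [0.16, 0.49, 0]
    - [0.16, 0.49, 0]
    - [0.16, 0.49, 0]
    - [0.16, 0.49, 0]
    - [0.16, 0.49, 0]
    - [0.16, 0.49, 0]
    - [0, 0, 0]
  angular:
    - [0, 0, 5]
    - [0, 0, 5]
    - [0, 0, 5]
    - [0, 0, 5]
    - [0, 0, 5]
    - [0, 0, 5]
    - [0, 0, 5]
    - [0, 0, 0]

```text
t: 6.12
ee_pos: [0.6062, 0.1653, 0.0487]
tool_rot: [[0.329, 0.944, 0.001], [0.944, -0.329, 0.0], [0.0, 0.001, -1.0]]
force: [-0.2, -0.4, -0.4]
grip_width: -0.0003
grip_force: 0.0
```

```bash
cat >>h.py <<'E'
def rel():
    s=readout.sense();p=np.load("pose.npy");c,si=np.cos(p[2]),np.sin(p[2])
    ax=p[:2]+np.array([[c,-si],[si,c]])@[.0165,.04]
    print("t",s["t"],"c_tool mm",(1e3*s["tool_rot"][:2,:2].T@(s["ee_pos"][:2]-ax)).round(1),"z",s["ee_pos"][2].round(4),"tool y angle in feeder deg",np.degrees(np.arctan2(s["tool_rot"][1,1],s["tool_rot"][0,1])-p[2]).round(1),"F",s["force"].round(1))
E
python3 - <<'E'
from h import *
rel()
im=get_image("side")
cv2.imwrite("pics/s2.png",cv2.resize(im[230:350,220:380,::-1],None,fx=5,fy=5,interpolation=cv2.INTER_CUBIC))
E
```

```text
t 6.1167 c_tool mm [ 55.  -20.6] z 0.0487 tool y angle in feeder deg -25.0 F [-0.2 -0.4 -0.4]
```

View pics/s2.png

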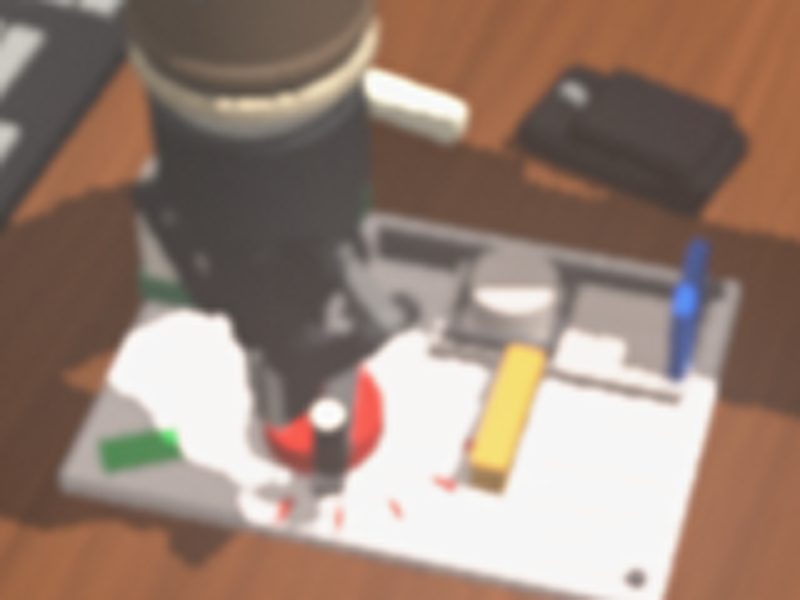

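The pin has not moved (still at (327,414)), and the finger is now to its left, near (285,415). The fingertip is not where I expect relative to the pin, so I'll compare the projected TCP and the gripper in both views.

```bash
python3 - <<'E'
from h import *
s=readout.sense()
a=[]
for n in("side","top"):
    im=get_image(n)[:,:,::-1].copy()
    k=10
    def P(X): 
        return proj(n,X)
    T=s["ee_pos"];R=s["tool_rot"]
    cu,cv=P(T)
    x0,y0=int(cu)-20,int(cv)-25
    im=cv2.resize(im[y0:y0+60,x0:x0+40],None,fx=k,fy=k,interpolation=cv2.INTER_CUBIC)
    for X,col in((T,(0,0,255)),(T+R@[.011,0,0],(0,255,0)),(T-R@[.011,0,0],(0,255,0)),(T-R@[0,0,.03],(255,0,255)),(np.array([.5922,.1594,.07]),(255,255,0)),(np.array([.6076,.1066,.045]),(0,255,255))):
        u,v=P(X);cv2.circle(im,(int((u-x0+.5)*k),int((v-y0+.5)*k)),4,col,-1);print(n,(u-x0)*k,(v-y0)*k)
    a.append(im)
cv2.imwrite("pics/cmp.png",np.hstack(a))
E
```

```text
side 205.65763888865092 256.7279613570736
side 167.1531673691561 290.71714611361244
side 243.6547561319037 223.18663518816606
side 197.1836307760941 155.67536592107558
side 275.6294116880156 182.08422858721633
side 313.96426224888785 57.013935203391384
top 200.9157813636324 257.4853794013603
top 160.13872689592944 244.33866274084153
top 241.70223094333693 270.6351250907551
top 188.5285951976786 244.220280351268
top 215.56870483407266 300.5112307541171
top 430.7938062626346 247.6276583851302
```

View pics/cmp.png

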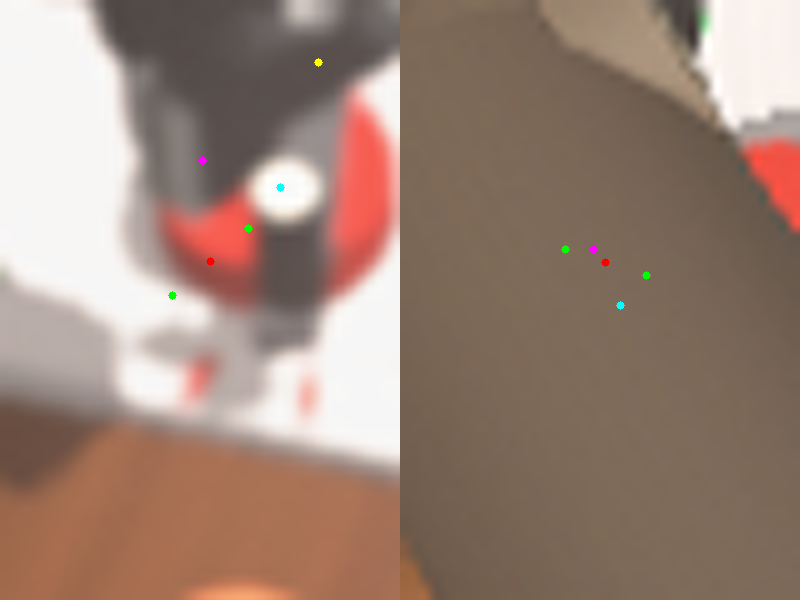

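The visible tip sits about 15 mm above the projected TCP in both poses, so the fingers passed over the pin. I'll back off along the same arc and come in lower.

Request:
arm_command:
  gripper: [-1, -1, -1, -1, -1, -1, -1, -1]
  dp:
    - [-0.2, -0.47, -0.4]
    - [-0.2, -0.47, -0.4]
    - [-0.2, -0.47, 0]
    - [-0.2, -0.47, 0]
    - [-0.2, -0.47, 0]
    - [-0.2, -0.47, 0]
    - [-0.2, -0.47, 0]
    - [0, -1.5, 0]
  angular:
    - [0, 0, -5]
    - [0, 0, -5]
    - [0, 0, -5]
    - [0, 0, -5]
    - [0, 0, -5]
    - [0, 0, -5]
    - [0, 0, -5]
    - [0, 0, 0]

```text
t: 6.93
ee_pos: [0.5586, 0.1493, 0.0567]
tool_rot: [[-0.283, 0.959, 0.001], [0.959, 0.283, 0.001], [0.0, 0.001, -1.0]]
force: [-0.7, -0.5, -0.1]
grip_width: 0.0002
grip_force: 0.0
```

Request:
arm_command:
  gripper: [-1, -1, -1, -1, -1, -1, -1, -1]
  dp:
    - [0, -0.7, 0]
    - [0, 0, 0.5]
    - [0, 0, 0.5]
    - [0, 0, 0.5]
    - [0, 0, 0.5]
    - [0, 0, 0.3]
    - [0, 0, 0]
    - [0, 0, 0]
  angular:
    - [0, 0, 0]
    - [0, 0, 0]
    - [0, 0, 0]
    - [0, 0, 0]
    - [0, 0, 0]
    - [0, 0, 0]
    - [0, 0, 0]
    - [0, 0, 0]

```text
t: 7.6
ee_pos: [0.5509, 0.1478, 0.0331]
tool_rot: [[-0.276, 0.961, -0.001], [0.961, 0.276, -0.0], [0.0, -0.001, -1.0]]
force: [-0.7, -0.2, 0.5]
grip_width: 0.0001
grip_force: 0.0
```

```bash
python3 - <<'E'
from h import *
rel()
im=get_image("side");s=readout.sense()
im=cv2.resize(im[270:345,250:350,::-1],None,fx=8,fy=8,interpolation=cv2.INTER_CUBIC)
u,v=proj("side",s["ee_pos"]);cv2.circle(im,(int((u-249.5)*8),int((v-269.5)*8)),4,(0,255,0),-1)
cv2.imwrite("pics/s3.png",im)
E
```

```text
t 7.6 c_tool mm [ 55.2 -43.1] z 0.0331 tool y angle in feeder deg 10.3 F [-0.7 -0.2  0.5]
```

View pics/s3.png

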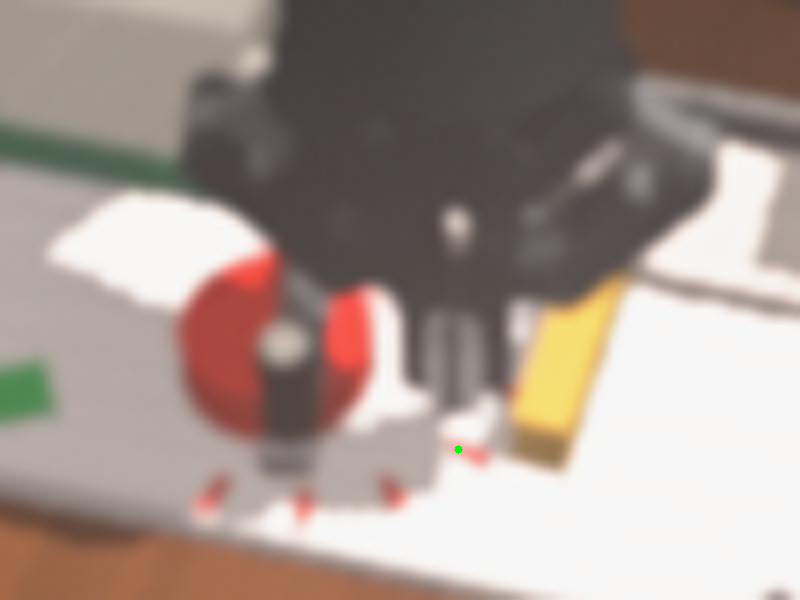

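The tip is now clearly lower, near (455,410), against the pin at (285,345)–(285,440). I'll push forward gently.

Request:
arm_command:
  gripper: [-1, -1, -1, -1, -1, -1, -1, -1]
  dp:
    - [0, 0.4, 0]
    - [0, 0.4, 0]
    - [0, 0.4, 0]
    - [0, 0.4, 0]
    - [0, 0.3, 0]
    - [0, 0.3, 0]
    - [0, 0.3, 0]
    - [0, 0, 0]
  angular:
    - [0, 0, 0]
    - [0, 0, 0]
    - [0, 0, 0]
    - [0, 0, 0]
    - [0, 0, 0]
    - [0, 0, 0]
    - [0, 0, 0]
    - [0, 0, 0]

```text
t: 8.32
ee_pos: [0.5746, 0.1545, 0.0333]
tool_rot: [[-0.276, 0.961, -0.002], [0.961, 0.276, -0.0], [0.0, -0.002, -1.0]]
force: [-3.0, -0.2, 0.8]
grip_width: -0.0002
grip_force: 1.6
```

Request:
arm_command:
  gripper: [-1, -1, -1, -1, -1, -1, -1, -1]
  dp:
    - [0.13, 0.49, 0]
    - [0.13, 0.49, 0]
    - [0, 0, 0]
    - [0, 0, 0]
    - [0, 0, 0]
    - [0, 0, 0]
    - [0, 0, 0]
    - [0, 0, 0]
  angular:
    - [0, 0, 5]
    - [0, 0, 5]
    - [0, 0, 0]
    - [0, 0, 0]
    - [0, 0, 0]
    - [0, 0, 0]
    - [0, 0, 0]
    - [0, 0, 0]

```text
t: 8.98
ee_pos: [0.5838, 0.1593, 0.0336]
tool_rot: [[-0.106, 0.994, -0.0], [0.994, 0.106, 0.0], [0.0, -0.0, -1.0]]
force: [-3.7, 0.4, -1.3]
grip_width: -0.0002
grip_force: 1.4
```

```bash
python3 - <<'E'
from h import *
rel()
im=get_image("side");s=readout.sense()
im=cv2.resize(im[270:345,250:350,::-1],None,fx=8,fy=8,interpolation=cv2.INTER_CUBIC)
u,v=proj("side",s["ee_pos"]);cv2.circle(im,(int((u-249.5)*8),int((v-269.5)*8)),4,(0,255,0),-1)
cv2.imwrite("pics/s4.png",im)
E
```

```text
t 8.9833 c_tool mm [ 54.9 -18.1] z 0.0336 tool y angle in feeder deg 0.3 F [-3.7  0.4 -1.3]
```

View pics/s4.png

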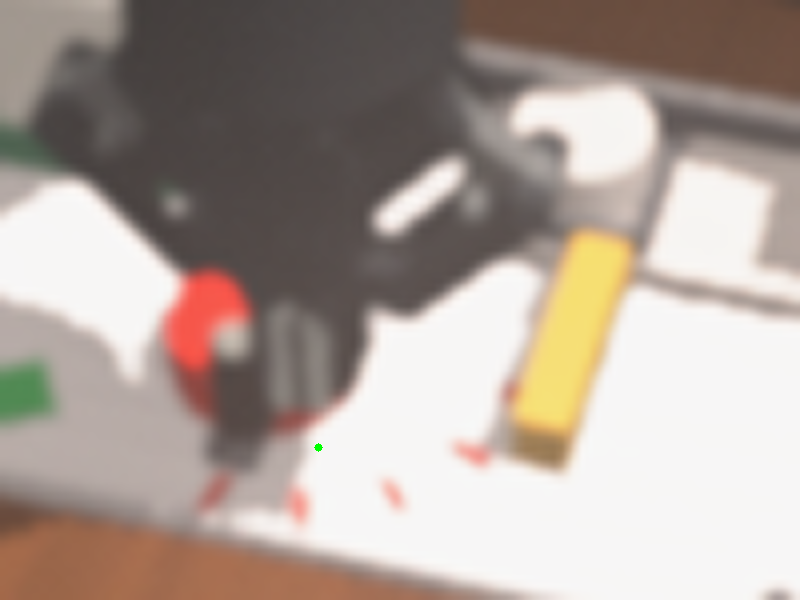

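Contact is made (about 3.7 N) and the pin dot has moved from (285,345) to (232,338). I'll continue the arc.

Request:
arm_command:
  gripper: [-1, -1, -1, -1, -1, -1, -1, -1]
  dp:
    - [0.14, 0.48, 0]
    - [0.14, 0.48, 0]
    - [0.14, 0.48, 0]
    - [0.14, 0.48, 0]
    - [0.14, 0.48, 0]
    - [0.14, 0.48, 0]
    - [0.14, 0.48, 0]
    - [0, 0, 0]
  angular:
    - [0, 0, 5]
    - [0, 0, 5]
    - [0, 0, 5]
    - [0, 0, 5]
    - [0, 0, 5]
    - [0, 0, 5]
    - [0, 0, 5]
    - [0, 0, 0]

```text
t: 9.7
ee_pos: [0.6186, 0.1641, 0.0335]
tool_rot: [[0.487, 0.873, 0.0], [0.873, -0.487, 0.0], [0.0, -0.0, -1.0]]
force: [-1.9, 0.9, -0.9]
grip_width: -0.0004
grip_force: 1.5
```

```bash
python3 - <<'E'
from h import *
rel()
E
```

```text
t 9.7 c_tool mm [ 55.6 -18.4] z 0.0335 tool y angle in feeder deg -34.9 F [-1.9  0.9 -0.9]
```

Another 25°, still keeping contact, then look.

Request:
arm_command:
  gripper: [-1, -1, -1, -1, -1, -1, -1, -1]
  dp:
    - [0.13, 0.48, 0]
    - [0.13, 0.48, 0]
    - [0.13, 0.48, 0]
    - [0.13, 0.48, 0]
    - [0.13, 0.48, 0]
    - [0, 0, 0]
    - [0, 0, 0]
    - [0, 0, 0]
  angular:
    - [0, 0, 5]
    - [0, 0, 5]
    - [0, 0, 5]
    - [0, 0, 5]
    - [0, 0, 5]
    - [0, 0, 0]
    - [0, 0, 0]
    - [0, 0, 0]

```text
t: 10.37
ee_pos: [0.641, 0.1543, 0.0338]
tool_rot: [[0.806, 0.592, 0.001], [0.592, -0.806, 0.001], [0.001, 0.0, -1.0]]
force: [-0.3, 2.5, -0.8]
grip_width: -0.0003
grip_force: 1.3
```

```bash
python3 - <<'E'
from h import *
rel()
im=get_image("side");s=readout.sense()
im=cv2.resize(im[270:345,225:325,::-1],None,fx=8,fy=8,interpolation=cv2.INTER_CUBIC)
p=np.load("pose.npy");a=p[2];ax=p[:2]+np.array([[np.cos(a),-np.sin(a)],[np.sin(a),np.cos(a)]])@[.0165,.04]
for d in(-.35,0,.35):
    b=a+np.pi/6+d;u,v=proj("side",np.array([*(ax+.055*np.array([np.cos(b),np.sin(b)])),.07]));cv2.circle(im,(int((u-224.5)*8),int((v-269.5)*8)),4,(255,255,0) if d else (0,255,0),-1)
cv2.imwrite("pics/s5.png",im)
E
```

```text
t 10.3667 c_tool mm [ 55.2 -18.7] z 0.0338 tool y angle in feeder deg -59.5 F [-0.3  2.5 -0.8]
```

View pics/s5.png

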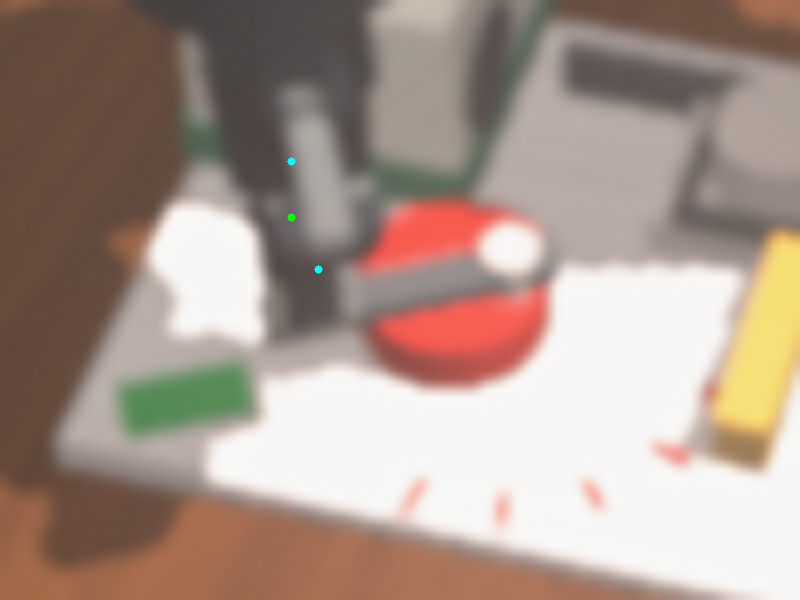

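The lever points along the mark's direction, running from (510,270) toward the mark (188,400) once the height difference is allowed for. I'll back off, rise, and check from the images numerically.

Request:
arm_command:
  gripper: [-1, -1, -1, -1, -1, -1, -1, -1]
  dp:
    - [0, -1, 0]
    - [0, -1, 0]
    - [0, -1, 0]
    - [0, 0, -2]
    - [0, 0, -2.5]
    - [0, 0, -2.5]
    - [0, 0, -2.5]
    - [0, 0, -2.5]
  angular:
    - [0, 0, 0]
    - [0, 0, 0]
    - [0, 0, 0]
    - [0, 0, 0]
    - [0, 0, 0]
    - [0, 0, 0]
    - [0, 0, 0]
    - [0, 0, 0]

```text
t: 11.08
ee_pos: [0.6222, 0.1786, 0.1548]
tool_rot: [[0.808, 0.589, -0.0], [0.589, -0.808, -0.0], [-0.0, 0.0, -1.0]]
force: [1.1, 0.9, -0.2]
grip_width: -0.0
grip_force: 0.0
```

```bash
python3 - <<'E'
from h import *
rel();s=readout.sense();p=np.load("pose.npy");a=p[2]
t=p[:2]+np.array([[np.cos(a),-np.sin(a)],[np.sin(a),np.cos(a)]])@[-.166,-.02]
print("target",t,"shift",t-s["ee_pos"][:2],s["ee_pos"],"yaw x",np.degrees(np.arctan2(s["tool_rot"][1,0],s["tool_rot"][0,0])))
E
```

```text
t 11.0833 c_tool mm [ 54.3 -49.6] z 0.1548 tool y angle in feeder deg -59.6 F [ 1.1  0.9 -0.2]
target [0.43199182 0.02861662] shift [-0.19025804 -0.15000271] [0.62224987 0.17861934 0.15481012] yaw x 36.097745869407724
```

Request:
arm_command:
  gripper: [-1, -1, -1, -1, -1, -1, -1, -1]
  dp:
    - [-1.93, -0.91, 0]
    - [-1.93, -0.91, 0]
    - [-1.93, -0.91, 0]
    - [-1.93, -0.91, 0]
    - [-1.93, -0.91, 0]
    - [-1.93, -0.91, 0]
    - [-1.93, -0.91, 0]
    - [-1.93, -0.91, 0]
  angular:
    - [0, 0, -5]
    - [0, 0, -5]
    - [0, 0, -5]
    - [0, 0, -5]
    - [0, 0, -5]
    - [0, 0, -5]
    - [0, 0, -5]
    - [0, 0, -5]

```text
t: 11.75
ee_pos: [0.474, 0.0989, 0.1536]
tool_rot: [[0.235, 0.972, 0.0], [0.972, -0.235, -0.001], [-0.001, 0.0, -1.0]]
force: [1.3, -0.5, 0.1]
grip_width: -0.0002
grip_force: 0.0
```

Request:
arm_command:
  gripper: [-1, -1, -1, -1, -1, -1, -1, -1]
  dp:
    - [-1.93, -0.91, 0]
    - [-1.93, -0.91, 0]
    - [-1.93, -0.91, 0]
    - [-1.93, -0.91, 0]
    - [0, 0, 0]
    - [0, 0, 0]
    - [0, 0, 0]
    - [0, 0, 0]
  angular:
    - [0, 0, -5]
    - [0, 0, -5]
    - [0, 0, -5]
    - [0, 0, -4.6]
    - [0, 0, 0]
    - [0, 0, 0]
    - [0, 0, 0]
    - [0, 0, 0]

```text
t: 12.42
ee_pos: [0.4314, 0.0275, 0.1537]
tool_rot: [[-0.098, 0.995, 0.001], [0.995, 0.098, 0.0], [0.0, 0.001, -1.0]]
force: [0.9, 0.4, 0.3]
grip_width: 0.0002
grip_force: 0.0
```

```bash
cat >>h.py <<'E'
def cam_tab():
    p=np.load("pose.npy");a=p[2];R=np.array([[np.cos(a),-np.sin(a)],[np.sin(a),np.cos(a)]]);ax=p[:2]+R@[.0165,.04]
    for n in("top","side"):
        im=get_image(n).astype(int);g=im.min(2)
        # lever: dark pixels sampled along rays at lever-top height, r 30..48 mm
        best=[]
        for d in np.arange(-.8,2.6,.02):
            b=a+np.pi/6+d;vals=[]
            for r in np.linspace(.03,.045,6):
                u,v=proj(n,np.array([*(ax+r*np.array([np.cos(b),np.sin(b)])),.04]))
                vals.append(cv2.getRectSubPix(im.max(2).astype(np.float32),(1,1),(float(u),float(v)))[0,0])
            best.append((np.mean(vals),d))
        best.sort();print(n,"darkest cam angle",[(round(float(m)),round(float(d),2)) for m,d in best[:3]])
        r_,g_,b_=im[...,0],im[...,1],im[...,2];w=(b_>r_+50)&(b_>g_+30)
        x0,y0,x1,y1=(270,230,325,300) if n=="top" else (310,262,375,330)
        v,u=np.nonzero(w[y0:y1,x0:x1])
        if len(u): X=ray(n,u.mean()+x0,v.mean()+y0,.045);print(n,"tab",len(u),(R.T@(X[:2]-p[:2])).round(4))
        for d in finder.outline_of(n,"sample_center")[:1]:
            vv,uu=np.nonzero(d["region"]);X=ray(n,uu.mean(),vv.mean(),.036);print(n,"sample",round(d["confidence"],2),(R.T@(X[:2]-p[:2])).round(4))
E
python3 - <<'E'
from h import *
rel();s=readout.sense();print(s["ee_pos"],s["tool_rot"][:2,:2]);cam_tab()
E
```

```text
t 12.4167 c_tool mm [ -61.4 -183.1] z 0.1537 tool y angle in feeder deg -0.1 F [0.9 0.4 0.3]
[0.4313704  0.02749341 0.15373151] [[-0.09842468  0.99514432]
 [ 0.99514449  0.09842459]]
top darkest cam angle [(144, -0.12), (145, -0.14), (145, -0.1)]
top sample 0.62 [0.0097 0.0178]
side darkest cam angle [(137, 0.26), (138, 0.24), (139, 0.28)]
side tab 82 [-0.1145 -0.0234]
side sample 0.59 [-0.0393 -0.0181]
```

```bash
python3 - <<'E'
from h import *
p=np.load("pose.npy");a=p[2];R=np.array([[np.cos(a),-np.sin(a)],[np.sin(a),np.cos(a)]]);ax=p[:2]+R@[.0165,.04]
for n in("side","top"):
    im=get_image(n).max(2).astype(np.float32)
    S=lambda r,b,z:cv2.getRectSubPix(im,(1,1),tuple(map(float,proj(n,np.array([*(ax+r*np.array([np.cos(b),np.sin(b)])),z])))))[0,0]
    print(n)
    for d in np.arange(-.6,.61,.1):
        b=a+np.pi/6+d
        print(round(d,2),"dot %d pin %d lever top %s"%(S(.055,b,.07),np.mean([S(.055,b,z) for z in(.045,.05,.055,.06)]),[int(S(r,b,.04)) for r in(.028,.034,.04,.046)]))
    s=proj(n,np.array([*ax,.045]));im3=get_image(n)[:,:,::-1]
im=get_image("side");u,v=map(int,proj("side",np.array([*(ax+.03*np.array([np.cos(a+.52),np.sin(a+.52)])),.05])))
print("origin",u-16,v-12);print(im.max(2)[v-14:v+14,u-18:u+18])
E
```

```text
side
-0.6 dot 166 pin 138 lever top [246, 246, 247, 246]
-0.5 dot 146 pin 175 lever top [246, 246, 247, 247]
-0.4 dot 112 pin 217 lever top [246, 246, 247, 247]
-0.3 dot 111 pin 245 lever top [246, 246, 246, 247]
-0.2 dot 187 pin 204 lever top [239, 244, 242, 248]
-0.1 dot 247 pin 158 lever top [203, 215, 208, 225]
-0.0 dot 247 pin 111 lever top [165, 169, 162, 155]
0.1 dot 244 pin 91 lever top [154, 153, 151, 147]
0.2 dot 125 pin 99 lever top [148, 144, 139, 133]
0.3 dot 144 pin 116 lever top [139, 141, 143, 144]
0.4 dot 200 pin 143 lever top [162, 193, 194, 159]
0.5 dot 163 pin 161 lever top [209, 242, 209, 156]
0.6 dot 150 pin 177 lever top [241, 246, 199, 153]
top
-0.6 dot 246 pin 246 lever top [240, 240, 231, 175]
-0.5 dot 245 pin 245 lever top [239, 240, 234, 176]
-0.4 dot 247 pin 247 lever top [236, 239, 241, 173]
-0.3 dot 244 pin 239 lever top [199, 225, 229, 173]
-0.2 dot 172 pin 172 lever top [144, 151, 195, 171]
-0.1 dot 179 pin 123 lever top [146, 145, 143, 144]
-0.0 dot 253 pin 188 lever top [147, 146, 146, 145]
0.1 dot 175 pin 138 lever top [146, 149, 145, 149]
0.2 dot 249 pin 247 lever top [150, 195, 208, 245]
0.3 dot 248 pin 248 lever top [212, 240, 247, 245]
0.4 dot 248 pin 248 lever top [240, 235, 247, 248]
0.5 dot 251 pin 250 lever top [240, 245, 247, 248]
0.6 dot 249 pin 250 lever top [241, 247, 248, 248]
origin 257 288
[[132 135 140 ... 163 180 185]
 [114 117 122 ... 174 184 185]
 [106 108 109 ... 180 186 186]
 ...
 [246 247 231 ... 242 234 222]
 [229 232 213 ... 225 216 210]
 [196 201 188 ... 208 204 206]]
```

The top view shows the pin's white dot peaking at cam angle 0.0 with dark rim on both sides, and the side view agrees within 0.1. The cam is low and the slide is back, so I'll descend behind the tab.

Request:
arm_command:
  gripper: [-1, -1, -1, -1, -1, -1, -1, -1]
  dp:
    - [0, 0, 2]
    - [0, 0, 2]
    - [0, 0, 2]
    - [0, 0, 2]
    - [0, 0, 2]
    - [0, 0, 1.7]
    - [0, 0, 1.0]
    - [0, 0, 0]
  angular:
    - [0, 0, 0]
    - [0, 0, 0]
    - [0, 0, 0]
    - [0, 0, 0]
    - [0, 0, 0]
    - [0, 0, 0]
    - [0, 0, 0]
    - [0, 0, 0]

```text
t: 13.53
ee_pos: [0.4298, 0.0263, 0.0249]
tool_rot: [[-0.098, 0.995, -0.003], [0.995, 0.098, -0.0], [0.0, -0.003, -1.0]]
force: [-0.2, -0.5, 0.3]
grip_width: -0.0003
grip_force: 0.0
```

Request:
arm_command:
  gripper: [-1, -1, -1, -1, -1, -1, -1, -1]
  dp:
    - [0, 0.6, 0]
    - [0, 0.6, 0]
    - [0, 0.5, 0]
    - [0, 0.5, 0]
    - [0, 0.4, 0]
    - [0, 0.4, 0]
    - [0, 0.4, 0]
    - [0, 0.4, 0]
  angular:
    - [0, 0, 0]
    - [0, 0, 0]
    - [0, 0, 0]
    - [0, 0, 0]
    - [0, 0, 0]
    - [0, 0, 0]
    - [0, 0, 0]
    - [0, 0, 0]

```text
t: 14.2
ee_pos: [0.4684, 0.03, 0.0265]
tool_rot: [[-0.098, 0.995, -0.002], [0.995, 0.098, -0.0], [-0.0, -0.002, -1.0]]
force: [-4.0, -0.5, 3.0]
grip_width: -0.0003
grip_force: 1.7
```

Request:
arm_command:
  gripper: [-1, -1, -1, -1, -1, -1, -1, -1]
  dp:
    - [0, 0.5, 0]
    - [0, 0.5, 0]
    - [0, 0.5, 0]
    - [0, 0.5, 0]
    - [0, 0.5, 0]
    - [0, 0.4, 0]
    - [0, 0.4, 0]
    - [0, 0.4, 0]
  angular:
    - [0, 0, 0]
    - [0, 0, 0]
    - [0, 0, 0]
    - [0, 0, 0]
    - [0, 0, 0]
    - [0, 0, 0]
    - [0, 0, 0]
    - [0, 0, 0]

```text
t: 14.87
ee_pos: [0.506, 0.0336, 0.0265]
tool_rot: [[-0.098, 0.995, -0.0], [0.995, 0.098, -0.0], [-0.0, -0.0, -1.0]]
force: [-3.7, -1.8, -0.3]
grip_width: 0.0003
grip_force: 1.7
```

Request:
arm_command:
  gripper: [-1, -1, -1, -1, -1, -1, -1, -1]
  dp:
    - [0, 0.1, 0]
    - [0, 0.1, 0]
    - [0, 0.1, 0]
    - [0, 0.1, 0]
    - [0, 0.1, 0]
    - [0, 0.1, 0]
    - [0, 0, 0]
    - [0, 0, 0]
  angular:
    - [0, 0, 0]
    - [0, 0, 0]
    - [0, 0, 0]
    - [0, 0, 0]
    - [0, 0, 0]
    - [0, 0, 0]
    - [0, 0, 0]
    - [0, 0, 0]

```text
t: 15.53
ee_pos: [0.5119, 0.0343, 0.0266]
tool_rot: [[-0.098, 0.995, 0.0], [0.995, 0.098, 0.0], [0.0, 0.0, -1.0]]
force: [-2.4, -1.3, -0.8]
grip_width: 0.0002
grip_force: 1.1
```

```bash
python3 - <<'E'
from h import *
rel();cam_tab()
E
```

```text
t 15.5333 c_tool mm [ -62.5 -102.3] z 0.0266 tool y angle in feeder deg -0.1 F [-2.4 -1.3 -0.8]
top darkest cam angle [(122, 2.5), (122, 2.52), (122, 2.48)]
top sample 0.23 [-0.0091  0.1729]
side darkest cam angle [(135, 0.26), (136, 0.24), (137, 0.28)]
side tab 62 [-0.0679 -0.0152]
side sample 0.56 [ 0.0065 -0.0185]
```

The slide has travelled about 46 mm and the cam is unchanged. I'll creep to the stop.

Request:
arm_command:
  gripper: [-1, -1, -1, -1, -1, -1, -1, -1]
  dp:
    - [0, 0.1, 0]
    - [0, 0.1, 0]
    - [0, 0.1, 0]
    - [0, 0.1, 0]
    - [0, 0, 0]
    - [0, 0, 0]
    - [0, 0, 0]
    - [0, 0, 0]
  angular:
    - [0, 0, 0]
    - [0, 0, 0]
    - [0, 0, 0]
    - [0, 0, 0]
    - [0, 0, 0]
    - [0, 0, 0]
    - [0, 0, 0]
    - [0, 0, 0]

```text
t: 16.4
ee_pos: [0.5155, 0.0348, 0.0266]
tool_rot: [[-0.098, 0.995, -0.0], [0.995, 0.098, -0.0], [-0.0, -0.0, -1.0]]
force: [-4.2, -1.3, 2.1]
grip_width: 0.0001
grip_force: 2.2
```

Request:
arm_command:
  gripper: [-1, -1, -1, -1, -1, -1, -1, -1]
  dp:
    - [0, 0.1, 0]
    - [0, 0.1, 0]
    - [0, 0.1, 0]
    - [0, 0, 0]
    - [0, 0, 0]
    - [0, 0, 0]
    - [0, 0, 0]
    - [0, 0, 0]
  angular:
    - [0, 0, 0]
    - [0, 0, 0]
    - [0, 0, 0]
    - [0, 0, 0]
    - [0, 0, 0]
    - [0, 0, 0]
    - [0, 0, 0]
    - [0, 0, 0]

```text
t: 17.07
ee_pos: [0.5156, 0.0347, 0.0263]
tool_rot: [[-0.098, 0.995, -0.005], [0.995, 0.098, -0.001], [-0.001, -0.005, -1.0]]
force: [-12.7, -1.7, 10.1]
grip_width: -0.0001
grip_force: 6.8
```

It reached the stop: force rises to 13 N and the tip no longer advances. I'll back off and rise.

Request:
arm_command:
  gripper: [-1, -1, -1, -1, -1, -1, -1, -1]
  dp:
    - [0, -0.5, 0]
    - [0, -1, 0]
    - [0, -1.5, 0]
    - [0, -1.5, 0]
    - [0, 0, -2]
    - [0, 0, -3]
    - [0, 0, -4]
    - [0, 0, -4]
  angular:
    - [0, 0, 0]
    - [0, 0, 0]
    - [0, 0, 0]
    - [0, 0, 0]
    - [0, 0, 0]
    - [0, 0, 0]
    - [0, 0, 0]
    - [0, 0, 0]

```text
t: 17.73
ee_pos: [0.4736, 0.031, 0.158]
tool_rot: [[-0.098, 0.995, 0.001], [0.995, 0.098, 0.001], [0.001, 0.001, -1.0]]
force: [1.8, 0.1, 0.1]
grip_width: -0.0001
grip_force: 0.0
```

Request:
arm_command:
  gripper: [-1, -1, -1, -1, -1, -1, -1, -1]
  dp:
    - [-3, 0, 0]
    - [-3, 0, 0]
    - [-3, 0, 0]
    - [-3, 0, 0]
    - [-3, 0, 0]
    - [-3, 0, 0]
    - [-3, 0, 0]
    - [0, 0, 0]
  angular:
    - [0, 0, 0]
    - [0, 0, 0]
    - [0, 0, 0]
    - [0, 0, 0]
    - [0, 0, 0]
    - [0, 0, 0]
    - [0, 0, 0]
    - [0, 0, 0]

```text
t: 18.4
ee_pos: [0.4947, -0.1854, 0.1568]
tool_rot: [[-0.091, 0.996, 0.003], [0.996, 0.091, -0.004], [-0.004, 0.002, -1.0]]
force: [0.5, -0.5, 0.1]
grip_width: 0.0002
grip_force: 0.0
```

```bash
python3 - <<'E'
from h import *
rel();cam_tab()
p=np.load("pose.npy");a=p[2];R=np.array([[np.cos(a),-np.sin(a)],[np.sin(a),np.cos(a)]])
for n in("top","side"):
    for k,z in(("spare_copper_center",.015),("spare_steel_center",.0125),("mouse_mid",.015),("marker_mid",.009)):
        for d in finder.outline_of(n,k)[:1]:
            v,u=np.nonzero(d["region"]);print(n,k,ray(n,u.mean(),v.mean(),z).round(3))
E
```

```text
t 18.4 c_tool mm [-280.5 -138.8] z 0.1568 tool y angle in feeder deg -0.5 F [ 0.5 -0.5  0.1]
top darkest cam angle [(150, -0.12), (150, -0.14), (150, -0.1)]
top tab 51 [-0.0623 -0.0183]
top sample 0.47 [ 0.0106 -0.019 ]
side darkest cam angle [(140, 0.26), (141, 0.24), (142, 0.28)]
side tab 103 [-0.0639 -0.0283]
side sample 0.65 [ 0.0111 -0.0179]
top spare_copper_center [0.57  0.239 0.015]
top spare_steel_center [0.477 0.217 0.012]
top mouse_mid [ 0.547 -0.091  0.015]
top marker_mid [ 0.695 -0.084  0.009]
side spare_copper_center [0.57  0.239 0.015]
side spare_steel_center [0.476 0.214 0.012]
side marker_mid [ 0.692 -0.084  0.009]
```

The tab is at −0.064 (≈50 mm travel), the sample is at the nest centre (+0.011, −0.018), the cam is unchanged, and the other things I re-measured have not moved.

```bash
python3 -c "
from station import manip;print(manip.hand_in())"
```

```text
the job is handed in; nothing more can be done
None
```

I turned the cam to its low point, then pushed the slide fully home (about 50 mm) with the sample still in its nest; the arm finished clear, and I handed the job in (no verdict was returned).

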